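Unpack a repair order onto its stations

ROBOT

A 6-joint arm with a two-finger parallel gripper is mounted at the origin on a cart in front of the work surface, level with it; the furniture and walls round the work are solid. World frame = base frame: x ahead of the robot, y to its left, z up, the work surface at z = 0. Lengths are in m, angles in degrees, forces in N, time in s.
With the tool pointing down it reaches from about 0.375 to 0.9 m from the base axis. Payload 3.1 kg.
Tool frame: the origin (TCP) lies on the centre line of the jaws, within the pads' length; the fingertips stand 8 mm ahead of it and the grasp point (between the pads) lies 11 mm behind it; z points along the fingers, y is the line along which they close (so a half turn about z gives the same grasp; the last joint's range is limited). The gripper opens to 87 mm and grips with 3 to 60 N. Pads are 19 mm wide; open, the fingers measure 117 mm over their backs; the gripper's body (75 mm by 190 mm) begins 51 mm behind the grasp point.
Start: joints at [-84.826, 30.224, 82.088, -0, 67.689, -10.227], TCP at [0.166, -0.603, 0.209] pointing down, gripper open.
Joint ranges: [-176.69, 176.69], [-43.24, 126.21], [12.49, 139.97], [-82, 262], [0, 151.66], [-163.58, 163.58]. Speed limits (degrees/s): [159.86, 159.86, 180, 180, 180, 180].

INTERFACE

Orientations are given as a 3x3 rotation matrix whose columns are the frame's x, y, z axes.
In Python, from rig import * gives the robot as it stands.
- The arm moves only by the tool step_arm, never from a script. Its argument "targets" is a list of rows, each a list of 5 numbers: the opening, from -1 (shut) to 1 (fully open), then the shift along the world's x, y, z normalised to -1 to 1, where 1 is 0.25 m, then the turn about the world's z normalised to -1 to 1, where 1 is 180 degrees. In form: [[fingers, x, y, z, turn], ...]. A call has 1 to 20 rows; each row is the pose to reach, as a shift and turn from the pose commanded when the call began, turning the shorter way round; what a row does not reach only later rows make up. A row lasts 1/10 s, in which the tool goes at most 50 mm and 8.59 degrees, less where a joint would pass 70% of its speed; a pose out of reach is approached as far as the arm can. A call with a number of a shift or a turn outside -1 to 1 is refused whole. A call with a gripper value outside its range is refused whole. The fingers move at their own pace and stop on an object; the grip force is fixed at half the most. Time passes only in rows, so rows that repeat a pose let the fingers close. It gives the time, the measured TCP pose, the force, the opening and the grip force at its end, in the units of the state.
- read_state(): the state, without advancing time (a new reading comes with each control period).
- capture(name): name is "scene" or "top" or "wrist"; returns a dict with "color" (400x640x3 uint8, red, green, blue), "mtx" (3x3 intrinsics, pixels), "pose" (4x4, takes a point from camera to world coordinates). Camera axes: x right, y down, z forward; pixel columns grow to the right and rows downward; lengths in m; the calibration is good to about 2 mm. A picture is of the moment at which its call begins. There is no depth.
- hand_in(): hands the job in; it is judged then, once.
The state is a dict: "time_s": time; "joint_positions": joint angles; "qvel": joint speeds; "tau": joint torques, N m; "position": TCP position; "tcp_rot": TCP orientation; "force": force on the tool from outside, world axes, zero at the start; "moment": the same for the moment, N m; "opening": opening from 0.0 (shut) to 1.0 (fully open); "grasp_force": force on a finger pad.
Only numpy, scipy, OpenCV 4.12 (cv2) and the standard library are available. Lean on these libraries where they do the work, as an engineer would, in place of code of your own. Each camera call takes 0.05 s, during which the arm holds its last target. There are 200 camera calls.

TASK

A customer's repair order is piled up on the desk; take the pile apart and set each thing at its station: the white charger lying in the blue tray, the phone battery lying flat on the grey battery tester with its tail over the gold contacts, the red phone flat between the stop and the jaw of the blue phone clamp, and the brown carton flat in the orange order tray. Slide the clamp's jaw up until the phone is held snugly between jaw and stop. Keep the phone and the battery roughly level all the time.

Things in the scene. Friction and masses are not known exactly. Their poses are not given: they have to be found in the camera images.
- charger: White USB wall charger, top of the pile, lying flat. Origin on its underside: body x -32 to 14 mm, y +-20 mm, 28 mm high; two prongs run on along +x to 33 mm at height 14 mm. Grasp across the 40 mm (y) at x = -9 mm, fingertips about 14 mm above its underside. 0.04 kg.
- battery: Flat black phone battery, second from the top, turned at any angle on the phone. Origin on its underside: solid body x -54 to 36 mm, y +-19 mm, 8 mm thick; a thin orange-brown tail runs on along +x to 53 mm near y = 0 and does not collide. Grasp across the 38 mm (y) at x = -9 mm. 0.045 kg.
- phone: Phone, red back upward, lying crosswise on the carton under the battery. 138 mm long (x), 68 mm wide (y), solid from z = 1 to 8 mm; origin: centre of its underside. Grasp across the width (y) by the side bands. Either way round will do in the clamp. About 0.18 kg.
- carton: Slim phone carton, brown lid and white foot, bottom of the pile, resting on the desk. 120 mm (x) x 68 mm (y) x 26 mm high. Origin: centre of its underside. Grasp across the 68 mm (y). 0.055 kg.
- charger_tray: Small blue tray, fixed: 98 mm (x) x 78 mm (y), walls 3 mm thick, rim 14 mm high, floor 3 mm thick. Origin: centre of its underside. The charger goes in its middle, any way round. Fixed near it: a red suction cup (50 mm wide, 44 mm high) 80 mm off on its -x side, a steel dish (74 mm wide, 14 mm high) 90 mm off on +x.
- order_tray: Larger orange tray, fixed: 152 mm (x) x 100 mm (y), walls 3 mm thick, rim 14 mm high, floor 3 mm thick. Origin: centre of its underside. The carton goes in its middle, long sides along the tray's long sides.
- tester: Grey battery tester, fixed. Base plate x -68 to 88 mm, y +-33 mm, 6 mm high; black rest 92 x 26 mm, top z = 11 mm, with finger room beside it; end stop, inner face x = -62, top 17 mm; display block x 64 to 86, top 22 mm. Battery placed right: origin at x 0, y 0, z 11 mm, tail to +x. A fixed orange USB stick (8 mm high) lies 85 mm off on -x.
- contacts (a point): Centre of the tester's gold contact strips (18 x 23 mm), at x = 46 mm, y = 0, z = 11 mm in the tester's frame. The battery's tail (x 36 to 53 mm of the battery) must lie over it.
- clamp: Phone clamp, fixed. Blue base plate x -96 to 112 mm, y +-42 mm, 6 mm high; black rubber rest 50 mm wide, x -78 to 70 mm, top z = 11 mm, with finger room beside it; fixed stop at the -x end, inner face x = -80 mm, top 26 mm; sliding jaw at the +x end. Lay the phone along x on the rest, its origin near x = -1, y = 0 mm, clear of stop and jaw. Origin on the desk, z up.
- jaw (a joint): Slide of the clamp's aluminium jaw, m: grows to 0.032 toward the stop (clamp -x); starts 0 to 0.004; friction of about 4 N holds it. Inner face at x = 80 mm minus this value, jaw top 24 mm. On it a black grip tab 10 mm thick (x), 36 mm wide (y), z 24 to 58 mm, centred at x = 90 mm minus the value. The 138 mm phone is held without play at 0.022.
Not all that is in view belongs to the job. What is meant by the battery is not pink, and is the smaller of those in its own colour.

How it is judged (in metres and radians):
On the way, in this order (a step that is already met when the one before it is completed fails the run):
1. the charger lies in the blue tray (horizontal distance between charger and charger_tray below 0.034 m and z of charger in the frame of charger_tray between 0.001 and 0.008 m and angle between charger's own z axis and vertical below 0.1 rad), for 0.2 s.
2. the battery lies on the tester, its tail over the contacts (x of contacts in the frame of battery between 0.034 and 0.058 m and y of contacts in the frame of battery between -0.012 and 0.012 m and y of battery in the frame of tester between -0.012 and 0.012 m and z of battery in the frame of tester between 0.008 and 0.015 m and angle between battery's own z axis and vertical below 0.08 rad), for 0.2 s.
3. the phone lies flat in the clamp between stop and jaw (x of phone in the frame of clamp between -0.014 and 0.012 m and y of phone in the frame of clamp between -0.012 and 0.012 m and z of phone in the frame of clamp between 0.007 and 0.014 m and angle between phone's own z axis and vertical below 0.06 rad), for 0.2 s.
At the end, for the whole second after the job is handed in: Charger flat in the blue tray, within 34 mm of its middle; battery flat on the tester, tail over the contacts within 12 mm; phone flat and square in the clamp, within 12 mm of its centre line, at most 2.5 mm play between stop and jaw; carton flat in the orange tray, within 20 mm; all at rest (all of step 1 and all of step 2 and x of phone in the frame of clamp between -0.014 and -0.007 m and y of phone in the frame of clamp between -0.012 and 0.012 m and z of phone in the frame of clamp between 0.007 and 0.014 m and angle between phone's own z axis and vertical below 0.06 rad and angle between the x axis of phone and the x axis of clamp, either way round below 0.06 rad and value of joint jaw above 0.0195 m and horizontal distance between carton and order_tray below 0.02 m and z of carton in the frame of order_tray between 0.001 and 0.007 m and angle between carton's own z axis and vertical below 0.08 rad and linear speed of each of charger, battery, phone, carton below 0.01 m/s); the robot touches nothing.
It fails at once if the phone or the battery is tipped by more than 35 degrees (angle between any of phone, battery's own z axis and vertical above 0.6 rad).
It also fails if it takes over 115 s, if anything falls off the work surface, if the arm or the gripper's body presses on something with over 40 N, if the wrist force passes 120 N, or if a joint passes its speed limit or range.

## Working session

There is one attempt and no reset: what is moved stays moved. The work goes in short steps, Python scripts to look and compute and a tool call to move; the robot and the scene stay as the last step left them, time stands still between calls to the robot, and variables do not carry over. Pictures are saved under pics/ and viewed, at most 14 in all, crops included, and the job is handed in when it is done.

Besides the shell and the picture viewer there is one more tool, called after "Emit:" as name([rows], argument=value, ...), one row to a line, values as JSON. step_arm: Moves the arm, as the interface text tells. Scaled input: -1 to 1 covers 0.25 m each way for a shift and 180 degrees each way for a turn. Its arguments: {"type":"object","properties":{"targets":{"type":"array","items":{"type":"array","items":{"type":"number"}}}},"required":["targets"]}

```bash
ls; mkdir -p pics
python3 - <<'E'
from rig import *
import cv2,numpy as np
s=read_state();print(s['position'],s['tcp_rot'],s['opening'],s['time_s'])
for n in ['top','scene']:
    c=capture(n);cv2.imwrite(f'pics/{n}0.png',c['color'][...,::-1]);np.savez(f'{n}0.npz',**c)
    print(n,c['mtx'].tolist(),np.round(c['pose'],4).tolist())
E
```

```text
pics
[ 0.16593973 -0.60179331  0.20838686] [[ 9.64094745e-01  2.65558442e-01 -1.89300270e-04]
 [ 2.65558239e-01 -9.64092502e-01  2.11429990e-03]
 [ 3.78967216e-04 -2.08865567e-03 -9.99997747e-01]] 1.0003505428466521 0.0
top [[435.44292139437255, 0.0, 308.91012720410595], [0.0, 435.44292139437255, 204.9332741733713], [0.0, 0.0, 1.0]] [[0.0138, -0.9875, 0.1572, 0.296], [-0.9998, -0.0117, 0.014, 0.225], [-0.012, -0.1574, -0.9875, 1.436], [0.0, 0.0, 0.0, 1.0]]
scene [[446.4345162815646, 0.0, 316.5244065414827], [0.0, 446.4345162815646, 195.57058248391894], [0.0, 0.0, 1.0]] [[-0.5651, -0.3714, 0.7367, -0.542], [-0.825, 0.2591, -0.5023, 0.959], [-0.0043, -0.8916, -0.4528, 0.7101], [0.0, 0.0, 0.0, 1.0]]
```

View pics/top0.png

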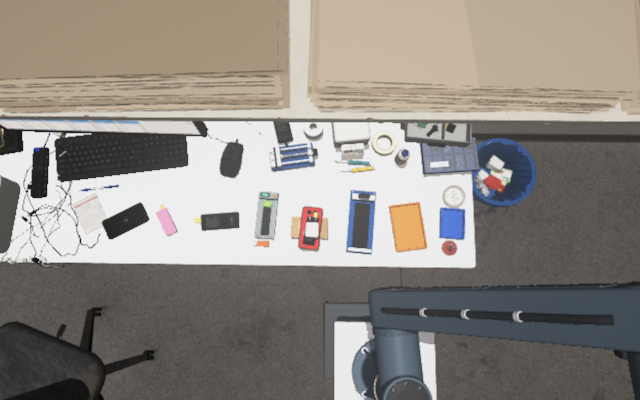

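View pics/scene0.png

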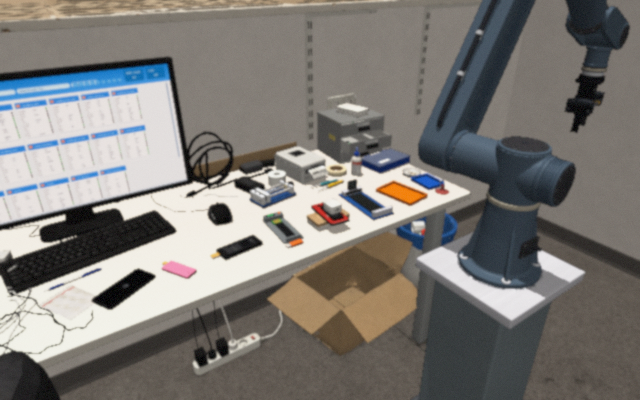

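Top view: pile (red phone, white charger) at (311,228), tester at (267,215), clamp at (361,221), orange tray at (408,227), blue tray at (452,224), suction cup (450,248), dish (453,196). Battery candidates: a large black one on the desk at (220,221), a pink one at (167,219), and one under the charger in the pile. I'll enlarge that area.

```bash
cat > h.py <<'E'
from rig import *
import cv2,numpy as np
def ray(c,uv,z):
    uv=np.atleast_2d(np.float64(uv));d=np.c_[uv,np.ones(len(uv))]@np.linalg.inv(c['mtx']).T@c['pose'][:3,:3].T
    o=c['pose'][:3,3];return o+d*((z-o[2])/d[:,2])[:,None]
def save(n,name):
    c=capture(n);cv2.imwrite(f'pics/{name}.png',c['color'][...,::-1]);np.savez(name+'.npz',**c);return c
def blobs(c,lo,hi,z,amin=60):
    m=cv2.inRange(cv2.cvtColor(c['color'],cv2.COLOR_RGB2HSV),lo,hi);m=cv2.morphologyEx(m,cv2.MORPH_CLOSE,np.ones((3,3)))
    out=[]
    for k in cv2.findContours(m,cv2.RETR_EXTERNAL,cv2.CHAIN_APPROX_NONE)[0]:
        if cv2.contourArea(k)<amin: continue
        p=ray(c,k[:,0,:],z)[:,:2].astype(np.float32);r=cv2.minAreaRect(p*1000)
        u=k[:,0,:].mean(0);b=np.array(cv2.boxPoints(r));e=b[1]-b[0],b[2]-b[1];e=max(e,key=np.linalg.norm)
        out.append((u.round(),np.round(r[0],1),np.round(sorted(r[1])[::-1],1),round(float(np.degrees(np.arctan2(e[1],e[0]))%180),1)))
    return out
E
python3 - <<'E'
from h import *
c=dict(np.load('top0.npz'));im=c['color'][...,::-1]
cv2.imwrite('pics/crop0.png',cv2.resize(im[180:265,140:340],None,fx=4,fy=4,interpolation=cv2.INTER_CUBIC))
for n,lo,hi,z in [('blue',(105,150,60),(125,255,255),.014),('orange',(8,180,150),(20,255,255),.014),('red',(0,180,100),(6,255,255),.034)]:
    for b in blobs(c,lo,hi,z): print(n,*b)
print(ray(c,[(311,228),(220,221),(267,215),(361,221)],0.01))
E
```

```text
blue [452. 224.] [ 465.  -223.6] [89.1 65.4] 177.6
[[0.44628662 0.23733789 0.01      ]
 [0.46574516 0.53839977 0.01      ]
 [0.4876416  0.38345126 0.01      ]
 [0.47149071 0.07303466 0.01      ]]
```

View pics/crop0.png

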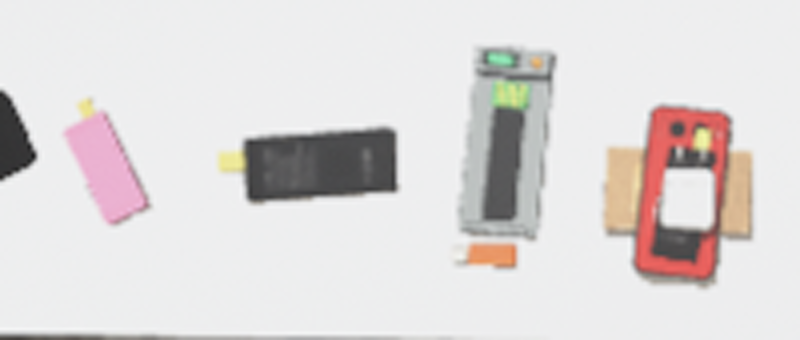

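Batteries: pink one at (167,219), large black one on the desk at (220,221), smaller black one in the pile at (311,228) with its tail at about (315,215). The pile one fits: it isn't pink, and it's the smaller of the two black ones (the crop confirms this). Next I'll use the wrist camera over the stations.

Emit:
step_arm([
  [1,0.8,1,0.4,-0.085],
  [1,0.8,1,0.4,-0.085],
  [1,0.8,1,0.4,-0.085],
  [1,0.8,1,0.4,-0.085],
  [1,0.8,1,0.4,-0.085],
  [1,0.8,1,0.4,-0.085],
  [1,0.8,1,0.4,-0.085],
  [1,0.8,1,0.4,-0.085],
])

```text
time_s: 0.9
position: [0.3684, -0.3494, 0.3108]
tcp_rot: [[1.0, 0.007, 0.002], [0.007, -1.0, -0.001], [0.002, 0.001, -1.0]]
force: [0.7, 0.3, 0.2]
opening: 0.999
grasp_force: 0.0
```

Emit:
step_arm([
  [1,0.3,0.9,0.3,0],
  [1,0.3,0.9,0.3,0],
  [1,0.3,0.9,0.3,0],
  [1,0.3,0.9,0.3,0],
  [1,0.3,0.9,0.3,0],
  [1,0.3,0.9,0.3,0],
  [1,0.3,0.9,0.3,0],
])

```text
time_s: 1.6
position: [0.441, -0.1274, 0.3841]
tcp_rot: [[1.0, 0.004, -0.0], [0.004, -1.0, -0.001], [-0.0, 0.001, -1.0]]
force: [-0.6, -1.1, -0.4]
opening: 1.002
grasp_force: 0.0
```

Run:
```python
from h import *
s=read_state();print(s['position'],s['tcp_rot'][:,1],s['time_s'])
c=save('wrist','w1');print(np.round(c['pose'],3),c['mtx'][0])
```

```text
[ 0.44096275 -0.12743439  0.38410914] [ 0.00388744 -0.99999194  0.00100018] 1.6
[[ 0.003 -0.969 -0.246  0.509]
 [-1.    -0.002 -0.003 -0.126]
 [ 0.003  0.246 -0.969  0.56 ]
 [ 0.     0.     0.     1.   ]] [276.67182193   0.         323.53015981]
```

View pics/w1.png

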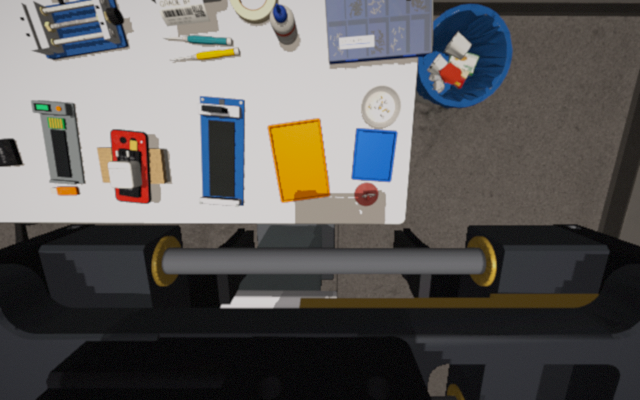

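Wrist view: blue tray (374,155), orange tray (299,160), clamp (222,152) with the jaw tab at top (221,108) and stop at bottom (219,203), tester (60,143) with display at top, pile (130,166). I'll measure the fixed stations.

Run:
```python
from h import *
c=dict(np.load('w1.npz'))
for n,lo,hi,z in [('blue',(100,150,60),(125,255,255),.014),('blueclamp',(100,150,40),(125,255,255),.006),('orange',(8,150,120),(24,255,255),.014),('black',(0,0,0),(179,120,60),.011),('grey',(60,8,70),(110,60,200),.006),('red',(0,150,80),(7,255,255),.034)]:
    for b in blobs(c,lo,hi,z,120):
        if b[0][1]<212: print(n,*b)
```

```text
blue [373. 154.] [ 469.8 -224.4] [96.  76.4] 176.1
blue [225. 148.] [474.7  69.1] [197.1  79.1] 175.6
blue [92. 45.] [666.2 296.4] [144.3  33.6] 98.9
blue [79. 30.] [685.6 302.1] [73.3 14.4] 98.4
blue [74. 14.] [709.2 306. ] [73.2 14.3] 98.3
blue [460.  57.] [ 642.3 -381.7] [171. 161.] 157.4
blue [279.  13.] [713.  -50.2] [25.6 19. ] 178.2
blueclamp [373. 154.] [ 469.2 -225.8] [97.4 77.6] 176.1
blueclamp [225. 148.] [474.2  71.9] [200.   80.3] 175.6
blueclamp [92. 45.] [659.1 299.4] [148.8  34.3] 107.4
blueclamp [79. 30.] [688.1 308.4] [74.4 14.6] 98.4
blueclamp [74. 14.] [712.1 312.4] [74.3 14.5] 98.3
blueclamp [457.  56.] [ 641.7 -378.8] [182.5 168.2] 137.0
blueclamp [279.  13.] [716.  -49.1] [26.  19.3] 178.2
orange [ 67. 190.] [398.4 387.3] [38.6 14.3] 90.1
orange [299. 160.] [456.9 -80.2] [151.1  98.9] 8.1
black [130. 158.] [461.7 253.3] [44.  34.4] 75.8
black [  8. 153.] [473.5 489.9] [48.4 43.8] 4.8
black [ 61. 153.] [471.1 384.7] [88.8 27.1] 175.5
black [221. 158.] [460.7  73.6] [143.7  46. ] 175.6
black [114.  15.] [708.2 237.8] [29.2 22.6] 14.9
black [536.   7.] [ 722.1 -497.5] [360.7  20.6] 89.8
red [366. 196.] [ 391.  -209.9] [39.3 27.9] 90.1
red [132. 166.] [447.7 238.7] [133.2  63.8] 174.4
red [453.  76.] [ 610.3 -351.8] [47.1 28.8] 60.6
```

Emit:
step_arm([
  [1,-0.12,1,-0.3,0],
  [1,-0.12,1,-0.3,0],
  [1,-0.12,1,-0.3,0],
  [1,-0.12,1,-0.3,0],
  [1,-0.12,1,-0.3,0],
  [1,-0.12,1,-0.3,0],
])

```text
time_s: 2.25
position: [0.4087, 0.124, 0.307]
tcp_rot: [[1.0, 0.003, -0.006], [0.003, -1.0, 0.001], [-0.006, -0.001, -1.0]]
force: [0.4, -0.8, -0.8]
opening: 1.002
grasp_force: 0.0
```

Emit:
step_arm([
  [1,0,0.44,-0.45,0],
  [1,0,0.44,-0.45,0],
  [1,0,0.44,-0.45,0],
  [1,0,0.44,-0.45,0],
  [1,0,0.44,-0.45,0],
  [1,0,0.44,-0.45,0],
])

```text
time_s: 2.85
position: [0.4124, 0.2309, 0.1975]
tcp_rot: [[1.0, -0.0, 0.001], [-0.0, -1.0, -0.001], [0.001, 0.001, -1.0]]
force: [0.2, 0.0, -0.8]
opening: 1.001
grasp_force: 0.0
```

Run:
```python
from h import *
s=read_state();print(s['position'],s['tcp_rot'][:,1],s['time_s'])
c=save('wrist','w2');print(np.round(c['pose'],3))
cv2.imwrite('pics/w2c.png',cv2.resize(c['color'][60:220,200:440,::-1],None,fx=3.3,fy=3.3,interpolation=cv2.INTER_CUBIC))
for n,lo,hi,z in [('blueclamp',(100,150,40),(125,255,255),.006),('black',(0,0,0),(179,120,60),.011),('black48',(0,0,0),(179,120,60),.042),('grey',(60,8,70),(110,60,200),.006),('red',(0,150,80),(7,255,255),.034),('gold',(22,120,120),(35,255,255),.042),('green',(35,90,90),(75,255,255),.011),('brown',(8,60,120),(19,170,255),.026),('white',(0,0,185),(179,25,255),.07)]:
    for b in blobs(c,lo,hi,z,60):
        if b[0][1]<215: print(n,*b)
```

```text
[0.41242719 0.23092958 0.19745535] [-1.20927073e-04 -9.99999863e-01  5.09774184e-04] 2.85
[[-0.001 -0.97  -0.244  0.48 ]
 [-1.     0.001 -0.002  0.232]
 [ 0.002  0.244 -0.97   0.373]
 [ 0.     0.     0.     1.   ]]
blueclamp [637. 166.] [ 440.3 -181.1] [34.2 10.3] 15.5
blueclamp [477.  57.] [571.1  45.8] [28.2  4.3] 85.3
blueclamp [441. 125.] [473.   74.2] [204.4  82.2] 175.7
black [311. 200.] [397.3 246.1] [38.6 22.1] 79.3
black [321. 143.] [468.7 233.8] [38.6 23.4] 80.8
black [ 85. 143.] [469.5 536.6] [127.5  50. ] 94.9
black [202. 141.] [470.9 386.9] [89.9 26.2] 175.7
black [444. 161.] [457.8  72.2] [151.2  65.7] 175.7
black [207.  78.] [545.7 377.2] [60.2 19.7] 105.5
black [474.  67.] [558.8  51.1] [52.4 17.4] 85.6
black [77.  4.] [622.2 512.8] [59. 14.] 90.0
black48 [311. 200.] [404.4 244.9] [35.3 20.2] 79.3
black48 [321. 143.] [469.7 233.7] [35.3 21.4] 80.8
black48 [ 85. 143.] [470.4 510.5] [116.6  45.8] 94.9
black48 [202. 141.] [471.7 373.7] [82.2 23.9] 175.7
black48 [444. 161.] [459.7  85.9] [138.3  60.1] 175.7
black48 [207.  78.] [540.1 364.8] [55.  18.1] 105.5
black48 [474.  67.] [552.1  66.7] [47.9 15.9] 85.6
black48 [77.  4.] [610.  488.8] [54.  12.8] 90.0
red [635. 205.] [ 392.3 -161.7] [34.  13.5] 15.5
red [318. 161.] [447.6 240.4] [134.4  64.8] 174.0
gold [ 26. 142.] [471.9 578.5] [16.2 12.5] 89.9
gold [329. 127.] [489.1 224.6] [17.2 12. ] 173.0
gold [199.  94.] [524.6 370.9] [21.3 16.5] 85.5
green [200.  94.] [528.3 383.5] [30.5 20. ] 85.5
green [186.  67.] [559.  396.5] [21.6 10. ] 84.6
brown [353. 161.] [448.6 196.3] [65.8 23. ] 178.8
brown [278. 158.] [451.  288.2] [65.8 29.7] 178.3
white [320. 174.] [438.5 236.9] [44.7 41.8] 177.8
white [443.  69.] [544.5 111.1] [19.  14.4] 85.3
white [341. 126.] [480.7 235.6] [748.4 248.4] 90.0
```

View pics/w2c.png

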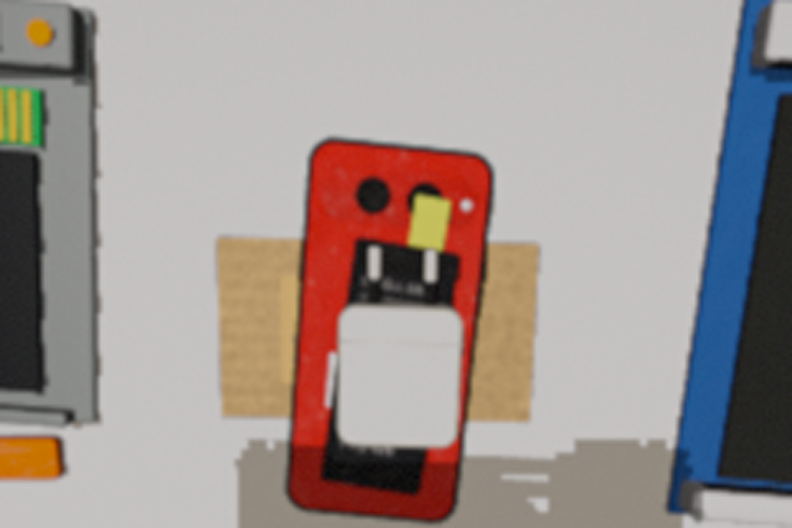

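The pile battery is confirmed in the crop: black, with a yellow tail up-right at crop (430,222) and its body from (410,270) to (375,470). The charger body is at crop (400,375) with its prongs up, centre world (0.4385, 0.237). The measured sizes match the given ones. I'll grasp the charger.

Emit:
step_arm([
  [1,0.11,0.02,-0.2,0],
  [1,0.11,0.02,-0.36,0],
  [1,0.11,0.02,-0.53,0],
  [1,0.11,0.02,-0.53,0],
  [1,0.11,0.02,-0.53,0],
  [-1,0.11,0.02,-0.53,0],
  [-1,0.11,0.02,-0.53,0],
  [-1,0.11,0.02,-0.53,0],
  [-1,0.11,0.02,-0.53,0],
  [-1,0.11,0.02,-0.53,0],
  [-1,0.11,0.02,-0.53,0],
  [-1,0.11,0.02,-0.53,0],
  [-1,0.11,0.02,-0.53,0],
  [-1,0.11,0.02,-0.53,0],
])

```text
time_s: 4.3
position: [0.4384, 0.2375, 0.0642]
tcp_rot: [[1.0, 0.002, -0.0], [0.002, -1.0, -0.0], [-0.0, 0.0, -1.0]]
force: [-0.5, -0.7, -0.2]
opening: 0.268
grasp_force: 0.0
```

Emit:
step_arm([
  [-1,0,0,0,0],
  [-1,0,0,0,0],
  [-1,0,0,0,0],
])

```text
time_s: 4.6
position: [0.4385, 0.2375, 0.0643]
tcp_rot: [[1.0, 0.002, -0.0], [0.002, -1.0, 0.0], [-0.0, -0.0, -1.0]]
force: [-0.5, 0.1, -0.0]
opening: 0.033
grasp_force: 0.0
```

Run:
```python
from h import *
s=read_state();print(s['opening'],s['grasp_force'],s['force'])
c=save('wrist','w3')
```

```text
0.03307934096582424 0.0 [-0.484963    0.13089494 -0.01639354]
```

View pics/w3.png

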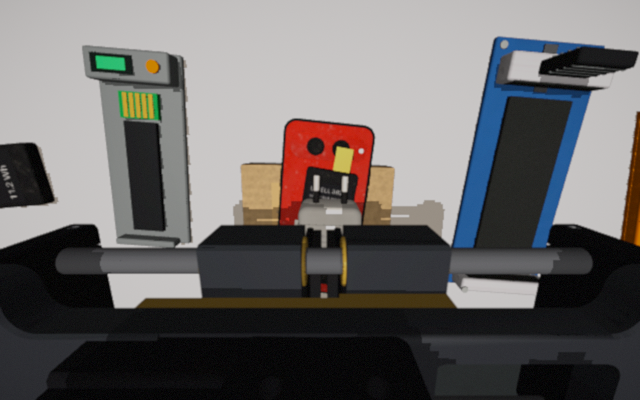

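Run:
```python
from h import *
a=dict(np.load('w2.npz'));b=dict(np.load('w3.npz'))
print(np.round(ray(a,[(200+373/3.3,60+247/3.3),(200+430/3.3,60+252/3.3)],.056),4))
print(np.round(ray(b,[(316,177),(345,177)],.056),4))
print('phone corners',np.round(ray(a,[(200+340/3.3,60+143/3.3),(200+460/3.3,60+153/3.3)],.034),4),np.round(ray(b,[(295,121),(368,127)],.034),4))
im=b['color'][...,::-1];cv2.imwrite('pics/w3c.png',cv2.resize(im[140:320,230:430],None,fx=4,fy=3.3,interpolation=cv2.INTER_CUBIC)[:600])
```

```text
[[0.4803 0.2434 0.056 ]
 [0.4786 0.2242 0.056 ]]
[[0.4789 0.2437 0.056 ]
 [0.4789 0.2243 0.056 ]]
phone corners [[0.5157 0.2554 0.034 ]
 [0.5123 0.2132 0.034 ]] [[0.5158 0.259  0.034 ]
 [0.5117 0.2068 0.034 ]]
```

View pics/w3c.png

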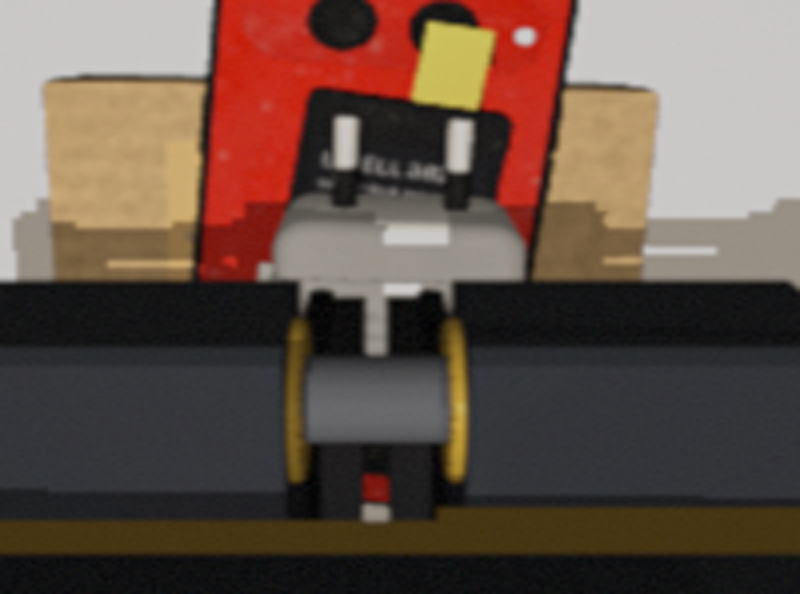

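The fingers closed without touching anything and the charger didn't move, so either my height or my x is off. I'll open and look again between the fingers.

Emit:
step_arm([
  [1,0,0,0,0],
  [1,0,0,0,0],
  [1,0,0,0,0],
  [1,0,0,0,0],
  [1,0,0,0,0],
  [1,0,0,0,0],
  [1,0,0,0,0],
  [1,0,0,0,0],
  [1,0,0,0,0],
  [1,0,0,0,0],
  [1,0,0,0,0],
])

```text
time_s: 5.75
position: [0.4385, 0.2375, 0.0644]
tcp_rot: [[1.0, 0.002, 0.0], [0.002, -1.0, 0.0], [0.0, -0.0, -1.0]]
force: [-0.3, 0.0, -0.2]
opening: 0.933
grasp_force: 0.0
```

Run:
```python
from h import *
s=read_state();print(s['opening'],s['position'])
b=save('wrist','w4');a=save('top','t4')
im=b['color'][...,::-1];A=cv2.resize(im[120:320,200:450],(750,600))
sc=save('scene','s4')['color'][...,::-1]
cv2.imwrite('pics/s4c.png',cv2.resize(sc[150:260,260:400],None,fx=5.4,fy=5.4,interpolation=cv2.INTER_CUBIC)[:600,:800])
```

```text
0.9331971422040715 [0.43851249 0.23747898 0.06435101]
```

View pics/s4c.png

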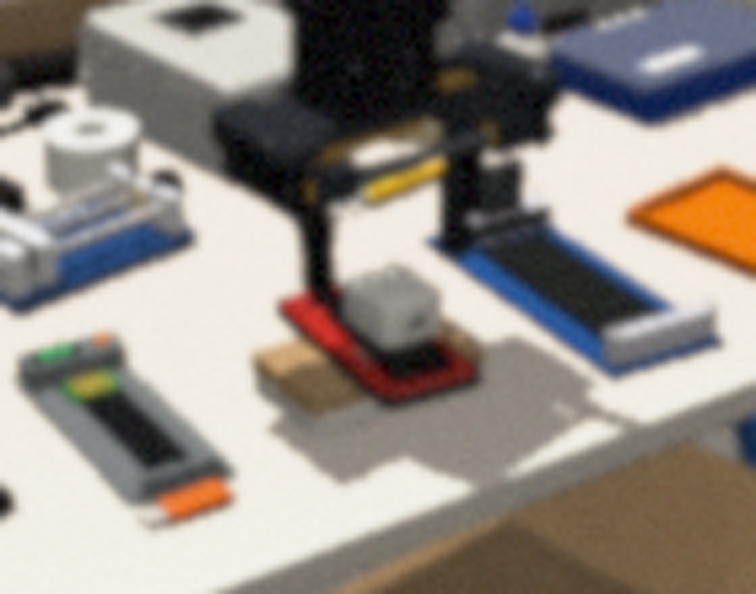

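Run:
```python
from h import *
c=dict(np.load('s4.npz'))
def proj(p):
    T=np.linalg.inv(c['pose']);q=T[:3,:3]@np.array(p)+T[:3,3];q=c['mtx']@q;return np.round((q[:2]/q[2]-[260,150])*5.4,0)
for x in (.4385,.46):
  for z in (.056,.066,.076): print(x,z,proj((x,.2375+.048,z)),proj((x,.2375-.048,z)))
print('charger top',proj((.4385,.237,.07)),'bottom',proj((.4385,.237,.042)), 'corner front -x +y', proj((.4157,.257,.07)),proj((.4157,.217,.042)))
print('phone -x corners',proj((.379,.281,.034)),proj((.379,.213,.034)),'tray',proj((.457,-.08,.014)))
```

```text
0.4385 0.056 [313. 325.] [449. 280.]
0.4385 0.066 [313. 310.] [449. 265.]
0.4385 0.076 [313. 294.] [449. 249.]
0.46 0.056 [292. 310.] [426. 266.]
0.46 0.066 [292. 295.] [427. 251.]
0.46 0.076 [291. 279.] [427. 236.]
charger top [383. 280.] bottom [383. 323.] corner front -x +y [378. 305.] [434. 329.]
phone -x corners [381. 401.] [479. 366.] tray [758. 216.]
```

In the scene view the fingertips are at crop (318,298) and (460,245), which puts their height at about 0.075, not 0.056. So the tips really sit about 11 mm above the reported TCP, and the charger top is at 0.07 as expected. I'll go 18 mm lower and grasp.

Emit:
step_arm([
  [1,0,0,-0.036,0],
  [1,0,0,-0.072,0],
  [1,0,0,-0.072,0],
  [-1,0,0,-0.072,0],
  [-1,0,0,-0.072,0],
  [-1,0,0,-0.072,0],
  [-1,0,0,-0.072,0],
  [-1,0,0,-0.072,0],
  [-1,0,0,-0.072,0],
  [-1,0,0,-0.072,0],
  [-1,0,0,-0.072,0],
  [-1,0,0,-0.072,0],
])

```text
time_s: 7.1
position: [0.4386, 0.2374, 0.0465]
tcp_rot: [[1.0, 0.002, 0.0], [0.002, -1.0, -0.0], [0.0, 0.0, -1.0]]
force: [0.1, -1.3, 1.4]
opening: 0.467
grasp_force: 30.0
```

Emit:
step_arm([
  [-1,0,0,0.15,0],
  [-1,0,0,0.3,0],
  [-1,0,-0.1,0.45,0],
  [-1,0.03,-1,0.5,0],
  [-1,0.03,-1,0.5,0],
  [-1,0.03,-1,0.5,0],
  [-1,0.03,-1,0.5,0],
  [-1,0.03,-1,0.5,0],
  [-1,0.03,-1,0.5,0],
])

```text
time_s: 8.0
position: [0.4469, -0.0157, 0.1716]
tcp_rot: [[1.0, -0.004, 0.002], [-0.004, -1.0, -0.001], [0.002, 0.001, -1.0]]
force: [-0.3, -0.5, -0.6]
opening: 0.469
grasp_force: 30.0
```

Emit:
step_arm([
  [-1,0.06,-0.845,0,-0.01],
  [-1,0.06,-0.845,0,-0.01],
  [-1,0.06,-0.845,0,-0.01],
  [-1,0.06,-0.845,0,-0.01],
  [-1,0.06,-0.845,0,-0.01],
  [-1,0.06,-0.845,0,-0.01],
  [-1,0.06,-0.845,0,-0.01],
])

```text
time_s: 8.7
position: [0.4602, -0.2216, 0.1708]
tcp_rot: [[1.0, -0.029, -0.002], [-0.029, -1.0, 0.003], [-0.002, -0.002, -1.0]]
force: [-0.1, 1.2, -0.8]
opening: 0.47
grasp_force: 30.0
```

Emit:
step_arm([
  [-1,0.002,-0.01,-0.2,0],
  [-1,0.002,-0.01,-0.4,0],
  [-1,0.002,-0.01,-0.55,0],
  [-1,0.002,-0.01,-0.6,0],
  [-1,0.002,-0.01,-0.63,0],
  [-1,0.002,-0.01,-0.644,0],
  [-1,0.002,-0.01,-0.644,0],
  [0.2,0.002,-0.01,-0.644,0],
  [0.2,0.002,-0.01,-0.644,0],
  [0.2,0.002,-0.01,-0.644,0],
  [0.2,0.002,-0.01,-0.644,0],
])

```text
time_s: 9.8
position: [0.4617, -0.2266, 0.0109]
tcp_rot: [[1.0, -0.03, 0.001], [-0.03, -1.0, -0.001], [0.001, 0.001, -1.0]]
force: [-0.3, -0.6, -1.0]
opening: 0.59
grasp_force: 0.0
```

Emit:
step_arm([
  [0.2,0,0,0.12,0],
  [0.2,0,0,0.3,0],
  [1,0,0,0.5,0],
  [1,0,0,0.64,0],
  [1,0,0,0.64,0],
])

```text
time_s: 10.3
position: [0.4645, -0.2286, 0.1755]
tcp_rot: [[1.0, -0.03, 0.009], [-0.03, -1.0, -0.007], [0.01, 0.007, -1.0]]
force: [0.2, -0.0, 1.2]
opening: 0.788
grasp_force: 0.0
```

Run:
```python
from h import *
s=read_state();print(s['opening'],s['position'],s['force'])
b=save('wrist','w5');print(np.round(b['pose'][:3,3],3))
for n,lo,hi,z in [('blue',(100,150,60),(125,255,255),.014),('white',(0,0,150),(179,30,255),.031)]:
    for q in blobs(b,lo,hi,z,200):
        if q[0][1]<225: print(n,*q)
cv2.imwrite('pics/w5c.png',cv2.resize(b['color'][60:300,200:440,::-1],(600,600)))
```

```text
0.7883202053406945 [ 0.46453531 -0.22858486  0.17554615] [ 0.15254852 -0.02713148  1.22834067]
[ 0.531 -0.228  0.352]
blue [320. 186.] [ 470.3 -224.3] [96.8 76.6] 176.3
blue [ 84. 164.] [499.6  62.6] [147.9  81.2] 175.6
blue [ 53. 110.] [569.6  78.7] [37.9 10.8] 85.5
blue [457.  46.] [ 615.3 -379.9] [135.5 107.4] 88.5
white [321. 196.] [ 462.4 -225.6] [44.8 40.4] 178.2
white [456.  40.] [ 625.2 -372.2] [49.2 31.6] 53.6
white [268.   8.] [ 656.5 -180. ] [63.4 21.5] 88.5
white [164. 120.] [537.8 -64.1] [460.2 265.6] 88.2
```

View pics/w5c.png

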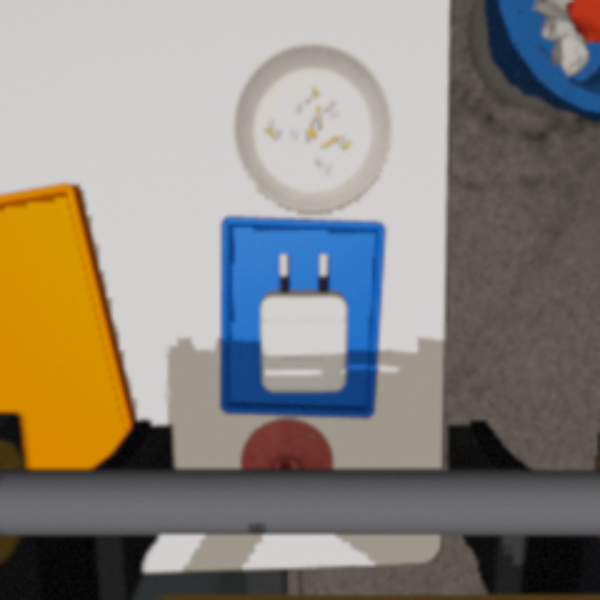

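The charger is flat in the blue tray (crop (303,342)), clear of the walls. Now back to the pile for the battery.

Emit:
step_arm([
  [1,-0.1,1,0,0],
  [1,-0.1,1,0,0],
  [1,-0.1,1,0,0],
  [1,-0.1,1,0,0],
  [1,-0.1,1,0,0],
  [1,-0.1,1,0,0],
])

```text
time_s: 10.95
position: [0.4323, 0.0293, 0.1687]
tcp_rot: [[1.0, -0.022, -0.007], [-0.022, -1.0, 0.003], [-0.007, -0.003, -1.0]]
force: [-0.6, -0.9, 0.3]
opening: 0.995
grasp_force: 0.0
```

Emit:
step_arm([
  [1,-0.16,0.86,0,0.01],
  [1,-0.16,0.86,0,0.01],
  [1,-0.16,0.86,0,0.01],
  [1,-0.16,0.86,0,0.01],
  [1,-0.16,0.86,0,0.01],
  [1,-0.16,0.86,0,0.01],
  [1,-0.16,0.86,0,0.01],
])

```text
time_s: 11.65
position: [0.3961, 0.238, 0.1693]
tcp_rot: [[1.0, 0.002, -0.002], [0.002, -1.0, -0.001], [-0.002, 0.001, -1.0]]
force: [0.1, -0.2, -0.3]
opening: 1.001
grasp_force: 0.0
```

Run:
```python
from h import *
s=read_state();print(s['opening'],s['position'],s['tcp_rot'][:,0],s['time_s'])
b=save('wrist','w6');print(np.round(b['pose'][:3,3],3))
for n,lo,hi,z in [('black',(0,0,0),(179,140,75),.042),('tail',(22,120,120),(35,255,255),.040),('red',(0,150,80),(7,255,255),.034),('rest',(0,0,0),(179,120,60),.011),('green',(35,90,90),(75,255,255),.011)]:
    for q in blobs(b,lo,hi,z,60):
        if q[0][1]<240: print(n,*q)
cv2.imwrite('pics/w6c.png',cv2.resize(b['color'][40:260,130:430,::-1],None,fx=2.66,fy=2.66,interpolation=cv2.INTER_CUBIC))
```

```text
1.0005980347284604 [0.39605153 0.23797832 0.16931281] [ 0.9999948   0.00243273 -0.00211673] 11.65
[0.464 0.24  0.345]
black [324. 158.] [437.2 239. ] [87.9 36. ] 170.4
black [ 67. 128.] [469.  508.8] [116.7  46. ] 94.8
black [318. 101.] [497.2 244.1] [9.7 9.3] 0.1
black [196. 126.] [470.6 373.2] [82.5 24.3] 175.5
black [462. 142.] [458.5  86.8] [137.2  63.1] 175.6
black [475.  58.] [537.   83.8] [70.6 16.1] 74.5
black [201.  55.] [545.9 366.5] [58.2 20.3] 85.8
black [178.  43.] [550.5 381.9] [27.3 11.5] 85.4
black [499.  42.] [551.9  66.3] [50.5 19.1] 85.6
tail [  5. 128.] [470.4 576.9] [13.3 12.8] 0.1
tail [337. 110.] [488.9 224.7] [17.6 12.3] 170.2
tail [193.  74.] [523.1 370.9] [21.3 16.5] 84.3
red [323. 146.] [447.4 240.2] [134.5  64.5] 174.3
rest [324. 158.] [434.4 239. ] [96.7 39.3] 170.2
rest [ 68. 128.] [469.5 536.3] [128.   50.3] 94.8
rest [318. 101.] [501.1 244.6] [10.2  9.6] 90.1
rest [196. 126.] [470.9 386.7] [89.8 26.3] 175.7
rest [461. 142.] [458.2  76. ] [151.   50.9] 175.2
rest [482.  60.] [542.3  64.7] [71.  7.] 85.7
rest [201.  55.] [546.5 378.4] [62.1 20.3] 104.3
rest [499.  42.] [561.   48.7] [55.4 20.5] 85.7
green [194.  74.] [528.4 383.3] [30.1 20. ] 85.2
green [178.  43.] [559.6 396.5] [21.8  9.8] 85.4
```

View pics/w6c.png

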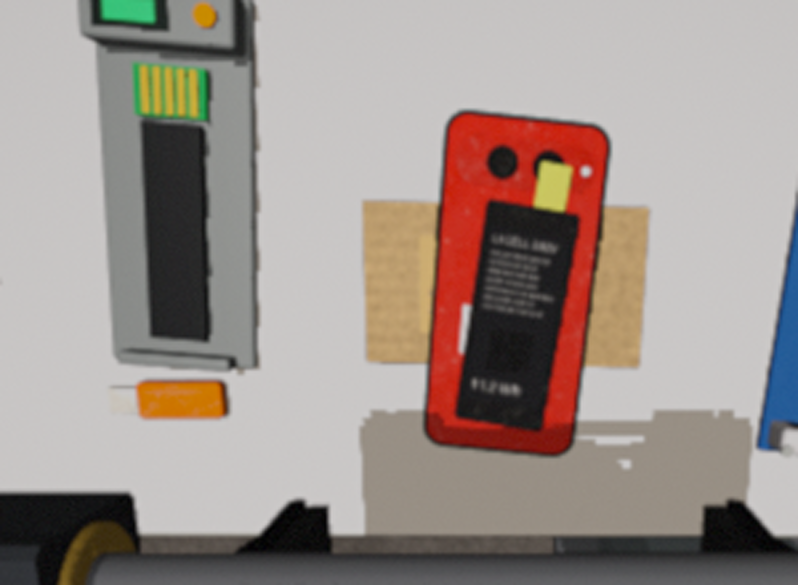

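Crop: battery body centre at (517,315), tail at (553,186); in world coordinates the body centre is (0.437,0.239), yaw −9.6°. The measured size of 88×36 matches. The tester contacts are at crop (172,92). Before the thin grasps I want the fingertip height, so I'll touch the bare desk lightly between the pile and the tester.

Emit:
step_arm([
  [-1,0.13,0.36,0,0],
  [-1,0.13,0.36,0,0],
  [-1,0.13,0.36,0,0],
  [-1,0.13,0.36,-0.1,0],
  [-1,0.13,0.36,-0.2,0],
  [-1,0.13,0.36,-0.3,0],
  [-1,0.13,0.36,-0.4,0],
  [-1,0.13,0.36,-0.5,0],
  [-1,0.13,0.36,-0.58,0],
  [-1,0.13,0.36,-0.63,0],
  [-1,0.13,0.36,-0.63,0],
  [-1,0.13,0.36,-0.63,0],
])

```text
time_s: 12.9
position: [0.4295, 0.3279, 0.0131]
tcp_rot: [[1.0, 0.001, -0.0], [0.001, -1.0, -0.0], [-0.0, 0.0, -1.0]]
force: [-0.0, -0.9, -0.1]
opening: 0.031
grasp_force: 0.0
```

Emit:
step_arm([
  [-1,0,0,-0.02,0],
  [-1,0,0,-0.032,0],
  [-1,0,0,-0.032,0],
])

```text
time_s: 13.2
position: [0.429, 0.3288, 0.005]
tcp_rot: [[1.0, 0.002, 0.0], [0.002, -1.0, 0.0], [0.0, -0.0, -1.0]]
force: [0.0, 0.3, 0.3]
opening: 0.007
grasp_force: 0.0
```

Emit:
step_arm([
  [-1,0,0,-0.02,0],
  [-1,0,0,-0.02,0],
])

```text
time_s: 13.4
position: [0.4287, 0.3287, -0.0005]
tcp_rot: [[1.0, 0.002, -0.001], [0.002, -1.0, -0.0], [-0.001, 0.0, -1.0]]
force: [0.4, -0.7, 0.9]
opening: 0.005
grasp_force: 0.0
```

Emit:
step_arm([
  [-1,0,0,-0.012,0],
  [-1,0,0,-0.02,0],
  [-1,0,0,-0.02,0],
])

```text
time_s: 13.7
position: [0.4288, 0.3286, -0.0055]
tcp_rot: [[1.0, 0.002, -0.001], [0.002, -1.0, -0.0], [-0.001, 0.0, -1.0]]
force: [-0.5, -0.7, 0.2]
opening: 0.006
grasp_force: 0.0
```

Emit:
step_arm([
  [-1,0,0,-0.008,0],
  [-1,0,0,-0.008,0],
])

```text
time_s: 13.9
position: [0.4289, 0.3287, -0.0074]
tcp_rot: [[1.0, 0.002, -0.0], [0.002, -1.0, -0.0], [-0.0, 0.0, -1.0]]
force: [-0.4, -0.5, 0.7]
opening: 0.009
grasp_force: 0.0
```

Emit:
step_arm([
  [-1,0,0,-0.006,0],
  [-1,0,0,-0.006,0],
])

```text
time_s: 14.1
position: [0.4289, 0.3287, -0.0088]
tcp_rot: [[1.0, 0.002, -0.0], [0.002, -1.0, -0.0], [-0.0, 0.0, -1.0]]
force: [0.5, -0.4, 0.2]
opening: 0.006
grasp_force: 0.0
```

Emit:
step_arm([
  [-1,0,0,-0.006,0],
  [-1,0,0,-0.006,0],
])

```text
time_s: 14.3
position: [0.4289, 0.3287, -0.0103]
tcp_rot: [[1.0, 0.002, -0.0], [0.002, -1.0, -0.0], [-0.0, 0.0, -1.0]]
force: [0.5, 0.3, -0.1]
opening: 0.004
grasp_force: 0.0
```

Emit:
step_arm([
  [-1,0,0,-0.006,0],
  [-1,0,0,-0.006,0],
])

```text
time_s: 14.5
position: [0.4289, 0.3287, -0.0118]
tcp_rot: [[1.0, 0.002, -0.0], [0.002, -1.0, -0.0], [-0.0, 0.0, -1.0]]
force: [-0.3, 1.1, -0.8]
opening: 0.004
grasp_force: 0.0
```

Emit:
step_arm([
  [-1,0,0,-0.006,0],
  [-1,0,0,-0.006,0],
])

```text
time_s: 14.7
position: [0.4291, 0.3288, -0.0127]
tcp_rot: [[1.0, 0.002, 0.0], [0.002, -1.0, 0.0], [0.0, -0.0, -1.0]]
force: [-0.6, -0.1, 3.6]
opening: 0.005
grasp_force: 1.8
```

Contact at TCP z = −0.0125, so tip = TCP + 12.5 mm. Now the battery.

Emit:
step_arm([
  [-1,0,0,0.2,0],
  [0.5,0,0,0.36,0],
  [1,0.033,-0.36,0.36,-0.054],
  [1,0.033,-0.36,0.36,-0.054],
  [1,0.033,-0.36,0.36,-0.054],
  [1,0.033,-0.36,0.36,-0.054],
  [1,0.033,-0.36,0.36,-0.054],
  [1,0.033,-0.36,0.36,-0.054],
  [1,0.033,-0.36,0.36,-0.054],
  [1,0.033,-0.36,0.36,-0.054],
  [1,0.033,-0.36,0.36,-0.054],
  [1,0.033,-0.36,0.36,-0.054],
  [1,0.033,-0.36,0.36,-0.054],
])

```text
time_s: 16.0
position: [0.4372, 0.2388, 0.0768]
tcp_rot: [[0.986, -0.167, 0.0], [-0.167, -0.986, -0.0], [0.0, -0.0, -1.0]]
force: [-0.4, -0.8, -0.3]
opening: 0.97
grasp_force: 0.0
```

Emit:
step_arm([
  [0.4,0,0,-0.1,0],
  [0.4,0,0,-0.18,0],
  [0.4,0,0,-0.211,0],
  [0.4,0,0,-0.211,0],
  [-1,0,0,-0.211,0],
  [-1,0,0,-0.211,0],
  [-1,0,0,-0.211,0],
  [-1,0,0,-0.211,0],
  [-1,0,0,-0.211,0],
  [-1,0,0,-0.211,0],
  [-1,0,0,-0.211,0],
])

```text
time_s: 17.1
position: [0.4377, 0.2388, 0.0247]
tcp_rot: [[0.986, -0.167, 0.001], [-0.167, -0.986, 0.0], [0.001, -0.0, -1.0]]
force: [-0.8, -0.2, 6.4]
opening: 0.431
grasp_force: 30.0
```

Emit:
step_arm([
  [-1,0,0,0.03,0],
  [-1,0,0,0.1,0],
  [-1,0,0,0.25,0],
  [-1,0.03,0.15,0.35,0],
  [-1,0.06,0.3,0.35,0.015],
  [-1,0.1,0.45,0.35,0.029],
  [-1,0.143,0.593,0.35,0.029],
  [-1,0.143,0.593,0.35,0.029],
  [-1,0.143,0.593,0.35,0.029],
  [-1,0.143,0.593,0.35,0.029],
])

```text
time_s: 18.1
position: [0.4718, 0.3857, 0.1111]
tcp_rot: [[0.997, -0.077, -0.002], [-0.077, -0.997, -0.002], [-0.002, 0.002, -1.0]]
force: [-1.1, 0.6, -0.3]
opening: 0.429
grasp_force: 30.0
```

Run:
```python
from h import *
s=read_state();print(s['opening'],s['position'],s['force'])
b=save('wrist','w7');print(np.round(b['pose'][:3,3],3))
for n,lo,hi,z in [('red',(0,150,80),(7,255,255),.034),('tail',(22,120,120),(35,255,255),.10),('green',(35,90,90),(75,255,255),.011)]:
    for q in blobs(b,lo,hi,z,60):
        if q[0][1]<290: print(n,*q)
cv2.imwrite('pics/w7c.png',cv2.resize(b['color'][20:260,200:520,::-1],None,fx=2.4,fy=2.4,interpolation=cv2.INTER_CUBIC))
```

```text
0.4286803915886148 [0.47178649 0.38572913 0.11114608] [-1.0532392   0.59812317 -0.34142692]
[0.54  0.382 0.287]
red [484. 192.] [471.6 237.8] [85.5 64. ] 174.2
tail [405. 266.] [440.4 329.1] [28.4  3.4] 178.0
tail [107. 219.] [494.2 537.7] [12.5  9.8] 95.0
tail [325. 153.] [525.  380.3] [25.7 22.9] 175.5
green [322. 144.] [528.6 383.8] [29.4 19.1] 85.5
green [311. 116.] [557.3 392.4] [21.9  9.1] 85.5
```

View pics/w7c.png

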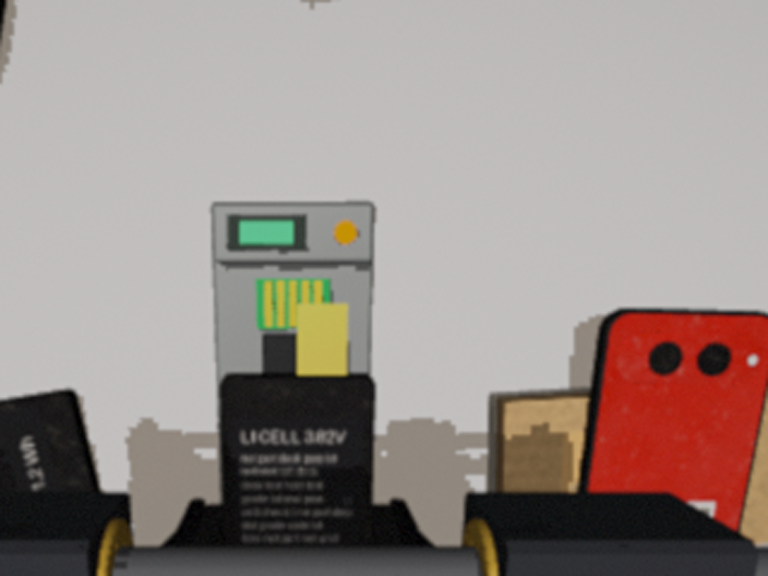

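The battery is held level at crop (298,450), squared with the tester, tail forward. I'll check its offset in the grip before placing.

Run:
```python
from h import *
b=dict(np.load('w7.npz'))
p=ray(b,[(200+228/2.4,20+378/2.4),(200+368/2.4,20+378/2.4)],.129);print(p.round(4),p.mean(0))
s=read_state();print(s['position'], s['position'][:2]+.045*s['tcp_rot'][:2,0])
```

```text
[[0.5171 0.3999 0.129 ]
 [0.5144 0.3665 0.129 ]] [0.51575835 0.3832217  0.129     ]
[0.47201941 0.38552044 0.11124571] [0.51688364 0.38202853]
```

Emit:
step_arm([
  [-1,0.006,0.006,-0.15,0],
  [-1,0.006,0.006,-0.3,0],
  [-1,0.006,0.006,-0.38,0],
  [-1,0.006,0.006,-0.42,0],
  [-1,0.006,0.006,-0.441,0],
  [-1,0.006,0.006,-0.441,0],
  [-1,0.006,0.006,-0.441,0],
])

```text
time_s: 18.85
position: [0.4755, 0.3886, 0.0025]
tcp_rot: [[0.997, -0.077, 0.002], [-0.077, -0.997, 0.001], [0.002, -0.001, -1.0]]
force: [-0.5, 0.2, -0.8]
opening: 0.429
grasp_force: 30.0
```

Emit:
step_arm([
  [-1,-0.008,-0.006,-0.004,0],
  [-1,-0.008,-0.006,-0.006,0],
  [-1,-0.008,-0.006,-0.006,0],
  [0.2,-0.008,-0.006,-0.006,0],
  [0.2,-0.008,-0.006,-0.006,0],
  [0.2,-0.008,-0.006,-0.006,0],
  [0.2,-0.008,-0.006,-0.006,0],
])

```text
time_s: 19.55
position: [0.4721, 0.3868, -0.0004]
tcp_rot: [[0.997, -0.077, -0.001], [-0.077, -0.997, -0.0], [-0.001, 0.0, -1.0]]
force: [-0.6, -0.3, -0.4]
opening: 0.588
grasp_force: 0.0
```

Emit:
step_arm([
  [0.2,0,0,0.06,0],
  [0.2,0,0,0.2,0],
  [1,-0.1,0,0.4,0],
  [1,-0.3,0,0.65,0],
  [1,-0.3,0,0.65,0],
  [1,-0.3,0,0.65,0],
  [1,-0.3,0,0.65,0],
])

```text
time_s: 20.25
position: [0.3978, 0.3874, 0.1637]
tcp_rot: [[0.997, -0.076, 0.003], [-0.076, -0.997, 0.001], [0.003, -0.002, -1.0]]
force: [0.7, -0.5, -0.4]
opening: 0.948
grasp_force: 0.0
```

Run:
```python
from h import *
s=read_state();print(s['opening'],s['position'],s['tcp_rot'][:,0],s['force'],s['time_s'])
b=save('wrist','w8')
for n,lo,hi,z in [('black',(0,0,0),(179,140,75),.019),('red',(0,150,80),(7,255,255),.034),('tail',(22,120,120),(35,255,255),.015),('green',(35,90,90),(75,255,255),.011),('grey',(85,5,90),(110,60,190),.006),('brown',(8,60,120),(19,170,255),.026)]:
    for q in blobs(b,lo,hi,z,60):
        if q[0][1]<290: print(n,*q)
```

```text
0.9482204107634284 [0.39780928 0.38739139 0.1637491 ] [ 0.99711899 -0.07580862  0.00260244] [ 0.68717663 -0.47007211 -0.42175694] 20.25
black [191. 142.] [469.  534.4] [121.5  49.5] 94.7
black [474.  92.] [498.  217.9] [10.5  9.7] 2.9
black [456.  92.] [499.8 237.1] [11.3 10.2] 132.2
black [319. 127.] [471.9 388.7] [90.9 37. ] 176.2
black [427. 138.] [449.6 266.6] [138.5   6.5] 174.5
black [320.  59.] [543.  382.3] [59.1  3.8] 86.5
black [590. 129.] [455.1  90. ] [156.2  74.6] 0.1
black [604.  33.] [547.4  81.1] [65.3 21.8] 78.3
black [629.  19.] [554.8  65.9] [25.8 18.7] 101.1
red [458. 138.] [447.1 240.2] [134.5  64. ] 174.2
tail [484. 264.] [291.1 190.6] [46.4  6.4] 3.5
tail [128. 146.] [470.7 608.5] [18.8 14.6] 94.6
tail [ 14. 115.] [513.6 726.8] [12.1  9.7] 26.9
tail [318.  76.] [527.7 383.7] [21.8 16. ] 85.6
green [320.  74.] [528.4 383.7] [28.7 18.2] 85.6
green [309.  46.] [559.4 391.9] [21.5  8.7] 85.6
grey [338. 263.] [301.6 375.3] [19.3 12.1] 6.6
brown [411. 140.] [450.1 287. ] [66.9 32.4] 179.0
brown [497. 137.] [448.4 193. ] [65.3 20.1] 175.6
brown [338.  46.] [552.8 361.9] [8.3 8.2] 175.6
```

Battery on the tester at (0.472,0.389), yaw −3.8°; the contacts are at about (47.7,−1.3) mm in its frame, inside the limits. Phone centre (0.447,0.240), yaw −5.8°.

Emit:
step_arm([
  [1,0.06,-0.2,0,-0.008],
  [1,0.12,-0.4,0,-0.008],
  [1,0.197,-0.589,-0.15,-0.008],
  [1,0.197,-0.589,-0.3,-0.008],
  [1,0.197,-0.589,-0.375,-0.008],
  [1,0.197,-0.589,-0.375,-0.008],
  [1,0.197,-0.589,-0.375,-0.008],
])

```text
time_s: 21.0
position: [0.4469, 0.2394, 0.0676]
tcp_rot: [[0.995, -0.102, -0.002], [-0.102, -0.995, -0.001], [-0.002, 0.001, -1.0]]
force: [0.7, -0.2, 0.5]
opening: 0.999
grasp_force: 0.0
```

Descend to TCP 0.017 (−0.0506) and check the force before closing.

Emit:
step_arm([
  [1,0,0.003,-0.1,0],
  [1,0,0.003,-0.16,0],
  [1,0,0.003,-0.2,0],
  [1,0,0.003,-0.2,0],
  [1,0,0.003,-0.2,0],
])

```text
time_s: 21.5
position: [0.4474, 0.2409, 0.0193]
tcp_rot: [[0.995, -0.101, 0.001], [-0.101, -0.995, 0.0], [0.001, -0.001, -1.0]]
force: [0.3, 0.3, 0.6]
opening: 1.001
grasp_force: 0.0
```

Emit:
step_arm([
  [1,0,0,-0.01,0],
  [1,0,0,-0.01,0],
  [1,0,0,-0.01,0],
])

```text
time_s: 21.8
position: [0.447, 0.2406, 0.0165]
tcp_rot: [[0.995, -0.102, 0.001], [-0.102, -0.995, 0.0], [0.001, -0.0, -1.0]]
force: [-0.0, -0.0, 0.1]
opening: 1.0
grasp_force: 0.0
```

Emit:
step_arm([
  [-1,0,0,0,0],
  [-1,0,0,0,0],
  [-1,0,0,0,0],
  [-1,0,0,0,0],
  [-1,0,0,0,0],
  [-1,0,0,0,0],
])

```text
time_s: 22.4
position: [0.4467, 0.2403, 0.0161]
tcp_rot: [[0.995, -0.102, -0.0], [-0.102, -0.995, -0.0], [-0.0, 0.0, -1.0]]
force: [-0.2, -0.9, 1.9]
opening: 0.763
grasp_force: 30.0
```

Emit:
step_arm([
  [-1,0,0,0.02,0],
  [-1,0,0,0.06,0],
  [-1,0,0,0.15,0],
  [-1,0,0,0.3,0],
  [-1,0,0,0.4,0],
  [-1,0,0,0.4,0],
  [-1,0,0,0.4,0],
])

```text
time_s: 23.1
position: [0.4467, 0.2405, 0.1167]
tcp_rot: [[0.995, -0.102, 0.001], [-0.102, -0.995, 0.0], [0.001, -0.001, -1.0]]
force: [-0.1, 0.2, -2.3]
opening: 0.759
grasp_force: 30.0
```

Run:
```python
from h import *
s=read_state();print(s['opening'],s['position'],s['tcp_rot'][:,0],s['force'],s['time_s'])
b=save('wrist','w9');save('top','t9')
for n,lo,hi,z in [('red',(0,150,80),(7,255,255),.134),('brown',(8,60,120),(19,170,255),.026),('rest',(0,0,0),(179,120,60),.011)]:
    for q in blobs(b,lo,hi,z,60):
        if q[0][1]<290: print(n,*q)
cv2.imwrite('pics/w9.png',b['color'][...,::-1])
```

```text
0.7590527850195269 [0.44671027 0.24054799 0.11668186] [ 0.9948156  -0.101689    0.00112412] [-0.11006027  0.19741877 -2.3342631 ] 23.1
red [323. 289.] [421.4 244.5] [63.1 16.3] 84.1
red [324. 192.] [480.9 238.4] [66.7 64. ] 174.1
brown [264. 200.] [456.9 300.6] [55.9  8. ] 174.2
rest [340. 165.] [482.9 221.3] [20.2 19.9] 39.8
rest [307. 165.] [486.4 254.5] [20.3 20.2] 84.1
rest [324. 138.] [503.3 235.9] [115.8  25.4] 84.1
rest [331. 274.] [370.3 253.9] [814.4 362.7] 84.0
rest [198. 107.] [552.3 352. ] [20.1  5.2] 174.4
rest [500.  85.] [541.4  63.5] [65.1  4.3] 87.1
rest [521.  67.] [556.5  45.7] [61. 16.] 86.6
rest [20. 25.] [637.4 497. ] [49.6 36.5] 160.1
```

View pics/w9.png

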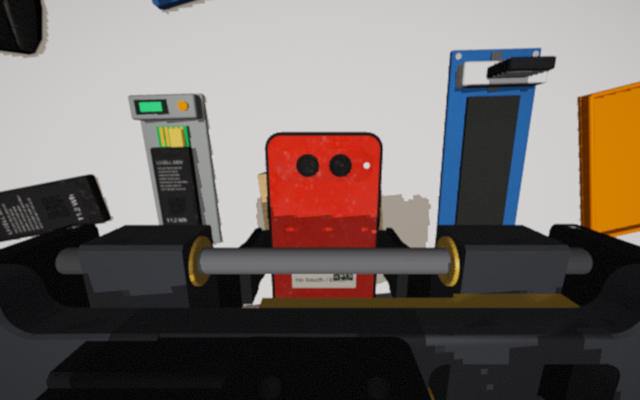

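The phone is gripped level (324,192) and the battery is still seated on the tester (174,180). I'll refine the clamp's x from the base end and jaw in several saved views.

Run:
```python
from h import *
y=np.radians(-4.4);R=np.array([[np.cos(y),-np.sin(y)],[np.sin(y),np.cos(y)]]);o=np.array([.465,.0738])
for n,roi in [('w1',(190,250,90,212)),('w2',(395,500,40,190)),('w6',(430,520,20,190)),('w9',(440,560,40,225))]:
    c=dict(np.load(n+'.npz'));hsv=cv2.cvtColor(c['color'],cv2.COLOR_RGB2HSV)
    def pts(lo,hi,z):
        m=cv2.inRange(hsv,lo,hi);q=np.zeros_like(m);q[roi[2]:roi[3],roi[0]:roi[1]]=m[roi[2]:roi[3],roi[0]:roi[1]]
        k,l,st,_=cv2.connectedComponentsWithStats(q);i=1+np.argmax(st[1:,4]);v,u=np.nonzero(l==i)
        return (ray(c,np.c_[u,v],z)[:,:2]-o)@R*1000
    b=pts((100,150,40),(125,255,255),.006);r=pts((0,0,0),(179,120,60),.011)
    print(n,'base',np.percentile(b,[.5,99.5],axis=0).round(1).tolist(),'rest',np.percentile(r,[1,99],axis=0).round(1).tolist())
c=dict(np.load('w1.npz'))
```

```text
w1 base [[-81.4, -41.2], [108.5, 38.8]] rest [[-74.4, -23.5], [66.4, 22.1]]
w2 base [[-57.5, -39.8], [109.6, 42.0]] rest [[-54.3, -22.8], [67.4, 24.8]]
w6 base [[-64.4, -40.0], [109.7, 42.0]] rest [[-65.3, -23.1], [67.3, 24.9]]
w9 base [[-60.8, -39.9], [109.5, 42.7]] rest [[-59.0, -22.9], [67.1, 25.6]]
```

Emit:
step_arm([
  [-1,0.01,-0.12,0,0],
  [-1,0.02,-0.26,0,0],
  [-1,0.035,-0.4,0,0.008],
  [-1,0.05,-0.53,0,0.008],
  [-1,0.065,-0.63,0,0.008],
  [-1,0.065,-0.664,0,0.008],
  [-1,0.065,-0.664,0,0.008],
  [-1,0.065,-0.664,0,0.008],
  [-1,0.065,-0.664,0,0.008],
])

```text
time_s: 24.1
position: [0.4623, 0.0755, 0.1157]
tcp_rot: [[0.997, -0.075, -0.001], [-0.075, -0.997, 0.0], [-0.001, -0.0, -1.0]]
force: [0.6, 0.0, -1.0]
opening: 0.759
grasp_force: 30.0
```

Run:
```python
from h import *
s=read_state();print(s['opening'],s['position'],s['tcp_rot'][:,0],s['force'],s['time_s'])
c=save('wrist','w10')
y=np.radians(-4.4);R=np.array([[np.cos(y),-np.sin(y)],[np.sin(y),np.cos(y)]]);o=np.array([.464,.0745])
hsv=cv2.cvtColor(c['color'],cv2.COLOR_RGB2HSV)
for nm,lo,hi,z in [('base',(100,150,40),(125,255,255),.006),('red',(0,150,80),(7,255,255),.1345)]:
    k,l,st,ce=cv2.connectedComponentsWithStats(cv2.inRange(hsv,lo,hi)[:235])
    for i in range(1,k):
        if st[i,4]>150:
            v,u=np.nonzero(l==i);p=(ray(c,np.c_[u,v],z)[:,:2]-o)@R*1000;print(nm,ce[i].round(),np.percentile(p,[.5,99.5],axis=0).round(1).tolist())
k=cv2.inRange(hsv,(0,150,80),(7,255,255))[:235];v,u=np.nonzero(k);m=(abs(u-324)<80);p=ray(c,np.c_[u,v][m],.1345)[:,:2]*1000
print(cv2.minAreaRect(p.astype(np.float32)))
cv2.imwrite('pics/w10c.png',cv2.resize(c['color'][20:300,180:480,::-1],None,fx=2.1,fy=2.1))
```

```text
0.7589047692867424 [0.46234131 0.07554061 0.11574556] [ 0.99715555 -0.07536105 -0.00122992] [ 0.56259647  0.04916046 -1.00194345] 24.1
base [45. 10.] [[158.8, 192.1], [182.7, 297.3]]
base [326.  91.] [[101.3, -40.7], [111.3, 40.3]]
base [325. 127.] [[68.5, -40.2], [78.1, 40.4]]
base [599. 168.] [[-22.2, -335.4], [77.3, -255.6]]
red [323. 186.] [[8.2, -29.0], [66.0, 33.4]]
((501.1544189453125, 73.89248657226562), (63.28550338745117, 57.75773239135742), 85.62788391113281)
```

View pics/w10c.png

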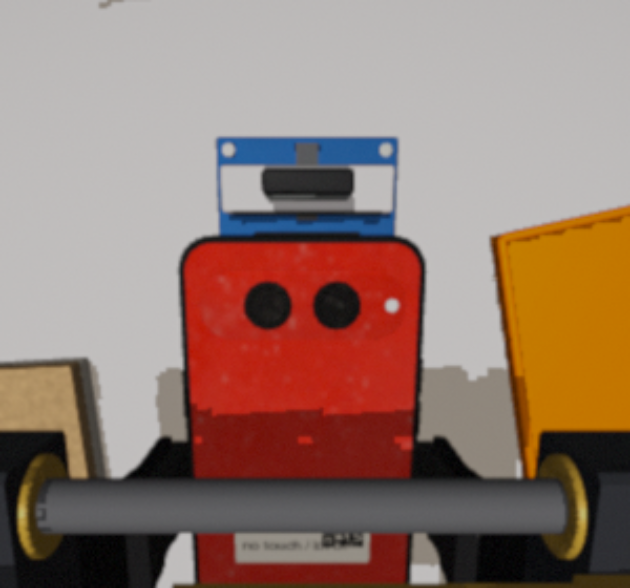

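Crop: the phone is over the clamp and in line with it, its front edge at row 240 short of the jaw at row 213. It sits at x ≈ −1.5, y ≈ +2 mm in the clamp frame. I'll lower it.

Emit:
step_arm([
  [-1,0.002,-0.007,-0.12,0],
  [-1,0.002,-0.007,-0.24,0],
  [-1,0.002,-0.007,-0.34,0],
  [-1,0.002,-0.007,-0.41,0],
  [-1,0.002,-0.007,-0.44,0],
  [-1,0.002,-0.007,-0.453,0],
  [-1,0.002,-0.007,-0.453,0],
  [-1,0.002,-0.007,-0.453,0],
])

```text
time_s: 24.95
position: [0.4641, 0.0729, 0.0036]
tcp_rot: [[0.997, -0.076, 0.002], [-0.076, -0.997, -0.0], [0.002, -0.0, -1.0]]
force: [-0.5, 1.0, -2.4]
opening: 0.762
grasp_force: 30.0
```

Emit:
step_arm([
  [-1,-0.003,0,-0.004,0],
  [-1,-0.003,0,-0.006,0],
  [-1,-0.003,0,-0.006,0],
  [-1,-0.003,0,-0.006,0],
])

```text
time_s: 25.35
position: [0.4628, 0.0727, 0.0015]
tcp_rot: [[0.997, -0.077, 0.0], [-0.077, -0.997, -0.0], [0.0, 0.0, -1.0]]
force: [0.5, -0.3, -2.0]
opening: 0.764
grasp_force: 30.0
```

Emit:
step_arm([
  [1,0,0,0,0],
  [1,0,0,0,0],
  [1,0,0,0,0],
  [1,0,0,0.04,0],
  [1,0,0,0.2,0],
  [1,0,0,0.4,0],
  [1,0,0,0.48,0],
  [-1,0.2,-0.01,0.48,0],
  [-1,0.4,-0.03,0.48,0],
  [-1,0.475,-0.03,0.48,0],
  [-1,0.475,-0.03,0.48,0],
  [-1,0.475,-0.03,0.48,0],
  [-1,0.475,-0.03,0.48,0],
  [-1,0.475,-0.03,0.48,0],
  [-1,0.475,-0.03,0.48,0],
  [-1,0.475,-0.03,0.48,0],
  [-1,0.475,-0.03,0.48,0],
  [-1,0.475,-0.03,0.48,0],
  [-1,0.475,-0.03,0.48,0],
])

```text
time_s: 27.25
position: [0.5815, 0.0652, 0.1213]
tcp_rot: [[0.997, -0.077, 0.0], [-0.077, -0.997, -0.0], [0.0, 0.0, -1.0]]
force: [0.5, -0.5, -0.6]
opening: 0.027
grasp_force: 0.0
```

Run:
```python
from h import *
s=read_state();print(s['opening'],s['position'],s['tcp_rot'][:,0],s['force'],s['time_s'])
c=save('top','t11');c2=save('scene','s11')
for q in blobs(c,(0,150,80),(7,255,255),.019,60): print('top',*q)
for q in blobs(c2,(0,150,80),(7,255,255),.019,60): print('scene',*q)
```

```text
0.02732322759282435 [0.58152164 0.06522427 0.12134129] [ 9.97054047e-01 -7.67021957e-02  9.08372872e-07] [ 0.49016988 -0.48651515 -0.5669339 ] 27.25
top [494. 183.] [ 600.9 -366.5] [60.5 35.4] 62.6
scene [367. 201.] [460.6  75.6] [127.3  62. ] 174.8
```

Emit:
step_arm([
  [-1,0,0,-0.15,0],
  [-1,0,0,-0.3,0],
  [-1,0,0,-0.395,0],
  [-1,0,0,-0.395,0],
  [-1,0,0,-0.395,0],
  [-1,-0.02,0.002,-0.395,0],
  [-1,-0.04,0.003,-0.395,0],
  [-1,-0.05,0.004,-0.395,0],
  [-1,-0.06,0.005,-0.395,0],
  [-1,-0.07,0.005,-0.395,0],
  [-1,-0.08,0.006,-0.395,0],
  [-1,-0.08,0.006,-0.395,0],
])

```text
time_s: 28.55
position: [0.5632, 0.0667, 0.0234]
tcp_rot: [[0.997, -0.077, 0.004], [-0.077, -0.997, -0.0], [0.004, -0.0, -1.0]]
force: [3.9, 0.3, 2.4]
opening: 0.006
grasp_force: 2.0
```

Emit:
step_arm([
  [-1,-0.012,0.001,0,0],
  [-1,-0.024,0.002,0,0],
  [-1,-0.036,0.003,0,0],
  [-1,-0.044,0.003,0,0],
  [-1,-0.044,0.003,0,0],
])

```text
time_s: 29.05
position: [0.5514, 0.0674, 0.023]
tcp_rot: [[0.997, -0.077, 0.003], [-0.077, -0.997, -0.0], [0.003, -0.0, -1.0]]
force: [4.7, -0.0, 3.9]
opening: 0.003
grasp_force: 2.4
```

Emit:
step_arm([
  [-1,-0.006,0,0,0],
  [-1,-0.012,0.001,0,0],
  [-1,-0.012,0.001,0,0],
])

```text
time_s: 29.35
position: [0.5487, 0.0677, 0.023]
tcp_rot: [[0.997, -0.077, 0.003], [-0.077, -0.997, -0.0], [0.003, -0.0, -1.0]]
force: [5.8, 1.5, 3.7]
opening: 0.005
grasp_force: 2.5
```

Emit:
step_arm([
  [-1,-0.008,0.001,0,0],
  [-1,-0.008,0.001,0,0],
])

```text
time_s: 29.55
position: [0.5473, 0.0677, 0.0231]
tcp_rot: [[0.997, -0.077, 0.004], [-0.077, -0.997, -0.0], [0.004, 0.0, -1.0]]
force: [5.9, 1.4, 2.9]
opening: 0.008
grasp_force: 3.0
```

Emit:
step_arm([
  [-1,-0.006,0,0,0],
  [-1,-0.006,0,0,0],
])

```text
time_s: 29.75
position: [0.5474, 0.0678, 0.0231]
tcp_rot: [[0.997, -0.077, 0.007], [-0.077, -0.997, -0.0], [0.007, -0.0, -1.0]]
force: [7.5, 0.4, 0.2]
opening: 0.004
grasp_force: 4.0
```

Emit:
step_arm([
  [-1,-0.004,0,0,0],
  [-1,-0.004,0,0,0],
])

```text
time_s: 29.95
position: [0.5474, 0.0677, 0.0232]
tcp_rot: [[0.997, -0.077, 0.009], [-0.077, -0.997, -0.0], [0.009, -0.0, -1.0]]
force: [8.6, 1.8, -0.3]
opening: 0.003
grasp_force: 4.6
```

Emit:
step_arm([
  [-1,-0.008,0,0,0],
  [-1,-0.008,0,0,0],
  [-1,-0.008,0,0,0],
])

```text
time_s: 30.25
position: [0.5474, 0.0677, 0.0232]
tcp_rot: [[0.997, -0.078, 0.013], [-0.078, -0.997, -0.0], [0.013, -0.001, -1.0]]
force: [11.6, 1.6, -2.6]
opening: 0.007
grasp_force: 6.0
```

Emit:
step_arm([
  [-1,-0.008,0,0,0],
  [-1,-0.008,0,0,0],
  [-1,-0.008,0,0,0],
])

```text
time_s: 30.55
position: [0.5474, 0.0677, 0.0233]
tcp_rot: [[0.997, -0.078, 0.017], [-0.078, -0.997, -0.0], [0.017, -0.001, -1.0]]
force: [16.2, 2.1, -4.9]
opening: 0.005
grasp_force: 7.3
```

The jaw stopped firmly with the force rising, so the phone is held. I'll back off, then look at the clamp and the carton.

Emit:
step_arm([
  [-1,0.05,0,0,0],
  [-1,0.12,-0.005,0,0],
  [-1,0.12,-0.005,0.2,0],
  [0,0.12,-0.005,0.4,0],
  [1,0,0,0.55,0],
  [1,-0.2,0.2,0.55,0],
  [1,-0.4,0.4,0.55,0],
  [1,-0.56,0.55,0.55,0],
  [1,-0.56,0.69,0.55,0],
  [1,-0.56,0.69,0.55,0],
  [1,-0.56,0.69,0.55,0],
  [1,-0.56,0.69,0.55,0],
])

```text
time_s: 31.75
position: [0.3967, 0.2398, 0.1592]
tcp_rot: [[0.997, -0.075, -0.004], [-0.075, -0.997, -0.002], [-0.004, 0.002, -1.0]]
force: [0.7, -0.2, -0.3]
opening: 0.741
grasp_force: 0.0
```

Run:
```python
from h import *
s=read_state();print(s['opening'],s['position'],s['tcp_rot'][:,0],s['force'],s['time_s'])
c=save('wrist','w12')
for n,lo,hi,z in [('brown',(8,50,100),(22,190,255),.026),('red',(0,150,80),(7,255,255),.019),('base',(100,150,40),(125,255,255),.006),('batt',(0,0,0),(179,140,75),.019)]:
    for q in blobs(c,lo,hi,z,80):
        if q[0][1]<290: print(n,*q)
y=np.radians(-4.4);R=np.array([[np.cos(y),-np.sin(y)],[np.sin(y),np.cos(y)]]);o=np.array([.464,.0745])
hsv=cv2.cvtColor(c['color'],cv2.COLOR_RGB2HSV)
for lo,hi,z in [((0,150,80),(7,255,255),.019),((100,150,40),(125,255,255),.006)]:
    v,u=np.nonzero(cv2.inRange(hsv,lo,hi)[:225]);p=(ray(c,np.c_[u,v],z)[:,:2]-o)@R*1000;p=p[(abs(p)<[120,60]).all(1)];print(np.percentile(p,[.5,99.5],axis=0).round(1).tolist())
```

```text
0.7410932795330277 [0.39666303 0.23978898 0.15923458] [ 0.99719706 -0.07469578 -0.00430766] [ 0.68718602 -0.22139841 -0.34339025] 31.75
brown [450. 264.] [300.4  93.1] [59.1 13.1] 0.7
brown [317. 147.] [450.  243.8] [118.7  66.8] 88.8
red [470. 128.] [453.8  74.4] [134.6  63.7] 175.5
base [498.  25.] [561.7  43.3] [34.8 22.5] 87.4
base [439.  96.] [478.  107.2] [208.1  43.1] 167.3
batt [ 61. 149.] [469.5 529.1] [127.   49.6] 94.8
batt [186. 134.] [473.5 386.4] [93.3 41.7] 175.5
batt [164.  53.] [557.2 393. ] [30.1 12.5] 83.6
batt [454. 120.] [462.4  78.3] [156.4  75.9] 174.8
batt [189.  63.] [552.2 375.7] [63.7 22.5] 85.7
batt [488.  40.] [547.9  53.8] [55.1 37.3] 85.7
[[-77.4, -32.4], [57.1, 30.7]]
[[-87.6, -40.4], [111.3, 41.6]]
```

Phone seated at clamp x −10.2, y −0.9 mm, square; the battery is unchanged. The carton is at (0.450,0.244), size 119×67, with its long side along world y, so I'll turn the gripper +93° and grasp it.

Emit:
step_arm([
  [1,0.213,0.016,0,0.25],
  [1,0.213,0.016,0,0.517],
  [1,0.213,0.016,-0.1,0.517],
  [1,0.213,0.016,-0.2,0.517],
  [1,0.213,0.016,-0.2,0.517],
  [1,0.213,0.016,-0.2,0.517],
  [1,0.213,0.016,-0.2,0.517],
  [1,0.213,0.016,-0.2,0.517],
  [1,0.213,0.016,-0.2,0.517],
  [1,0.213,0.016,-0.2,0.517],
  [1,0.213,0.016,-0.3,0.517],
  [1,0.213,0.016,-0.397,0.517],
  [1,0.213,0.016,-0.397,0.517],
  [1,0.213,0.016,-0.397,0.517],
])

```text
time_s: 33.2
position: [0.4522, 0.2432, 0.0605]
tcp_rot: [[0.025, 1.0, -0.002], [1.0, -0.025, -0.001], [-0.001, -0.002, -1.0]]
force: [0.2, -0.5, 0.2]
opening: 0.997
grasp_force: 0.0
```

Emit:
step_arm([
  [1,-0.007,0.002,-0.12,0],
  [1,-0.007,0.002,-0.2,0],
  [1,-0.007,0.002,-0.232,0],
  [1,-0.007,0.002,-0.232,0],
  [1,-0.007,0.002,-0.232,0],
  [-1,-0.007,0.002,-0.232,0],
  [-1,-0.007,0.002,-0.232,0],
  [-1,-0.007,0.002,-0.232,0],
  [-1,-0.007,0.002,-0.232,0],
  [-1,-0.007,0.002,-0.232,0],
  [-1,-0.007,0.002,-0.232,0],
  [-1,-0.007,0.002,-0.232,0],
])

```text
time_s: 34.4
position: [0.4504, 0.245, 0.0033]
tcp_rot: [[0.023, 1.0, 0.0], [1.0, -0.023, 0.0], [0.0, 0.0, -1.0]]
force: [-1.4, 0.2, 6.3]
opening: 0.768
grasp_force: 30.0
```

Emit:
step_arm([
  [-1,0,0,0.1,0],
  [-1,0,0,0.25,0],
  [-1,0,0,0.4,0],
  [-1,0,-0.1,0.5,-0.1],
  [-1,0,-0.3,0.5,-0.2],
  [-1,0,-0.45,0.5,-0.3],
  [-1,0,-0.6,0.5,-0.4],
  [-1,0,-0.6,0.5,-0.448],
  [-1,0,-0.6,0.5,-0.448],
  [-1,0,-0.6,0.5,-0.448],
  [-1,0,-0.6,0.5,-0.448],
  [-1,0,-0.6,0.5,-0.448],
  [-1,0,-0.6,0.5,-0.448],
  [-1,0,-0.6,0.5,-0.448],
  [-1,0,-0.6,0.5,-0.448],
])

```text
time_s: 35.9
position: [0.4504, 0.095, 0.1277]
tcp_rot: [[0.99, 0.141, -0.0], [0.141, -0.99, -0.0], [-0.0, -0.0, -1.0]]
force: [0.2, 0.7, -0.6]
opening: 0.769
grasp_force: 30.0
```

Emit:
step_arm([
  [-1,0.01,-0.2,0,0],
  [-1,0.02,-0.4,0,0],
  [-1,0.026,-0.6,0,0],
  [-1,0.026,-0.7,0,0],
  [-1,0.026,-0.7,0,0],
  [-1,0.026,-0.7,0,0],
])

```text
time_s: 36.5
position: [0.4566, -0.0802, 0.1277]
tcp_rot: [[0.99, 0.138, -0.001], [0.138, -0.99, 0.001], [-0.001, -0.001, -1.0]]
force: [-0.4, -0.5, -0.5]
opening: 0.765
grasp_force: 30.0
```

Run:
```python
from h import *
s=read_state();print(s['opening'],s['position'],s['tcp_rot'][:,0],s['force'],s['time_s'])
c=save('wrist','w13')
y=np.radians(8.1);R=np.array([[np.cos(y),-np.sin(y)],[np.sin(y),np.cos(y)]]);o=np.array([.4569,-.0802])
hsv=cv2.cvtColor(c['color'],cv2.COLOR_RGB2HSV)
for nm,lo,hi,z in [('orange',(8,190,100),(24,255,255),.014),('carton',(8,50,100),(22,175,255),.150)]:
    k,l,st,ce=cv2.connectedComponentsWithStats(cv2.inRange(hsv,lo,hi)[:240])
    for i in range(1,k):
        if st[i,4]>200:
            v,u=np.nonzero(l==i);p=(ray(c,np.c_[u,v],z)[:,:2]-o)@R*1000;print(nm,ce[i].round(),np.percentile(p,[.5,99.5],axis=0).round(1).tolist(),cv2.minAreaRect(p.astype(np.float32)))
```

```text
0.7650663392817649 [ 0.45657479 -0.08016925  0.1276564 ] [ 9.90380010e-01  1.38372379e-01 -7.21403850e-04] [-0.40243759 -0.45815213 -0.51497339] 36.5
orange [323. 138.] [[51.2, -47.9], [76.2, 50.2]] ((63.68620300292969, 1.1834449768066406), (99.18546295166016, 24.7474308013916), 89.80358123779297)
carton [324. 194.] [[8.0, -32.4], [72.8, 34.2]] ((40.40964889526367, 0.8874549865722656), (67.7880630493164, 64.74231719970703), 89.79039001464844)
```

The carton is centred over the tray: the visible tray starts at 51 mm, which puts the carton front at about 59–60 mm, with lateral offset 1 mm. Lower and release.

Emit:
step_arm([
  [-1,0,0,-0.15,0],
  [-1,0,0,-0.3,0],
  [-1,0,0,-0.4,0],
  [-1,0,0,-0.45,0],
  [-1,0,0,-0.475,0],
  [-1,0,0,-0.482,0],
  [-1,0,0,-0.482,0],
  [-1,0,0,-0.482,0],
  [0.85,0,0,-0.482,0],
  [0.85,0,0,-0.482,0],
  [0.85,0,0,-0.482,0],
  [0.85,0,0,-0.482,0],
])

```text
time_s: 37.75
position: [0.4571, -0.0802, 0.0076]
tcp_rot: [[0.99, 0.139, 0.0], [0.139, -0.99, -0.0], [0.0, 0.0, -1.0]]
force: [-1.1, 0.6, 0.1]
opening: 0.911
grasp_force: 0.0
```

Emit:
step_arm([
  [0.85,0,0,0.05,0],
  [0.85,0,0,0.2,0],
  [1,-0.05,0,0.4,0],
  [1,-0.2,0,0.6,0],
  [1,-0.2,0,0.8,0],
  [1,-0.2,0,0.8,0],
  [1,-0.2,0,0.8,0],
  [1,-0.2,0,0.8,0],
])

```text
time_s: 38.55
position: [0.4066, -0.0799, 0.207]
tcp_rot: [[0.99, 0.139, -0.0], [0.139, -0.99, 0.0], [-0.0, -0.0, -1.0]]
force: [-0.8, 0.5, -0.2]
opening: 0.999
grasp_force: 0.0
```

Run:
```python
from h import *
s=read_state();print(s['opening'],s['position'],s['tcp_rot'][:,0],s['force'],s['time_s'])
c=save('wrist','w14')
for n,lo,hi,z in [('carton',(8,50,100),(22,175,255),.029),('orange',(8,190,100),(24,255,255),.014),('red',(0,150,80),(7,255,255),.019),('blue',(100,150,60),(125,255,255),.014),('white',(0,0,150),(179,30,255),.031),('batt',(0,0,0),(179,140,75),.019)]:
    for q in blobs(c,lo,hi,z,80):
        if q[0][1]<290: print(n,*q)
cv2.imwrite('pics/w14.png',c['color'][...,::-1])
```

```text
0.9991261318968736 [ 0.40659607 -0.07985717  0.20704759] [ 9.90240729e-01  1.39367251e-01 -2.62330021e-04] [-0.80161     0.49054969 -0.17368841] 38.55
carton [329. 145.] [457.2 -79. ] [147.6  97.8] 8.0
orange [329. 144.] [457.3 -79.1] [149.8  98.8] 8.0
red [416. 210.] [ 391.3 -208. ] [42.2 38.2] 101.9
red [210. 132.] [453.3  73.6] [135.4  63.4] 175.5
red [516.  80.] [ 571.  -294.3] [27.  11.6] 2.1
blue [439. 152.] [ 470.1 -222.8] [97.5 79.5] 176.1
blue [242. 108.] [472.   36.7] [201.8  38.2] 3.0
blue [206.  42.] [559.3  83.8] [38.7 29.2] 85.9
blue [550.  53.] [ 595.9 -334.8] [135.1  76.7] 174.6
white [361. 221.] [ 369.1 -134.6] [36.4 10.2] 33.7
white [280. 113.] [479.7  15.3] [651.8 283.9] 92.4
batt [522. 124.] [ 518.7 -315.6] [53.3 28.9] 91.1
batt [632. 124.] [ 536.1 -449. ] [68.3 30.6] 23.6
batt [627.  88.] [ 580.2 -431.7] [28.9 16.5] 120.3
batt [208.  64.] [536.7  78.4] [50.1 14.9] 85.7
batt [610.  53.] [ 626.5 -391.7] [116.5  68.7] 28.4
```

View pics/w14.png

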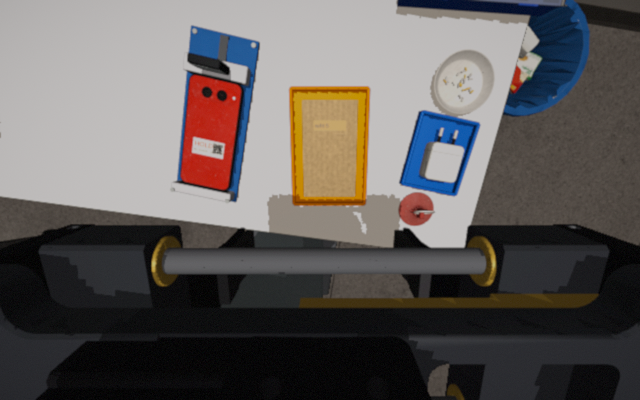

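The carton is flat in the orange tray (330,145), the phone sits between stop and jaw with no gap visible (215,130), and the charger is in the blue tray (440,155). The gripper touches nothing, so I'll hand in.

```bash
python3 -c "
from rig import *
print(hand_in())"
```

```text
the job is handed in; nothing more can be done
None
```

All four items are at their stations with the jaw slid up firmly against the phone; I handed the job in at about 38.6 s of the 115 s, and the hand-in returned no verdict.

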